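# Lock the finds case with a key that must feel for its slot

### The job

Lock the grey finds case: take the key with the flat rectangular grip out of its wooden pot, put it in the keyhole on the lid and, pressing lightly, turn it gently back and forth until it sinks in with its flange down on the lock. Then turn it clockwise until its grip lines up with the two ribs beside the keyhole, and let go, leaving the key in the lock. Never force the lock, and leave the other key and everything else where it is.

Things in the scene. Friction and masses are not known exactly. Their poses are not given: they have to be found in the camera images.
- key: the lock key, plain steel, 180 g, 80 mm tall, upright in a fixed wooden pot (outer diameter 54, hole 35, height 34 mm). Origin at the lower tip of its flat bit (8 mm above the bench at the start), z up along the key, x along the bit's width. Bit 32 mm (x) by 6 mm (y), 13 mm tall; above it a round barrel, diameter 32 mm, to 26 mm up. The same after a half turn.
- key_grip (a point): centre of the key's flat rectangular grip, 62 mm above the key's tip. The grip is 36 mm (key x) by 10 mm (key y) and 36 mm tall (44 to 80 mm above the tip): pinch it across its 10 mm. Below it a neck of diameter 12 mm.
- key_flange (a point): centre of the underside of the key's round flange, 26 mm above the tip; diameter 42 mm, 4 mm thick. At the start it rests on the pot's rim; with the key fully sunk it lies on the lock's top face.
- lock: square aluminium lock housing fixed on the case lid, 64 x 64 mm, 30 mm high. Origin at the centre of its underside, on the lid 120 mm above the bench, z up. x is the line of the two ribs. Rigid and delicate: more than 30 N of the key on the lock harms it; a press of 5 N is enough.
- lock_mouth (a point): centre of the round keyhole, diameter 34.5 mm, chamfered, in the lock's top face, 30 mm above the lock's origin. A black rubber dust shutter hides its inside and gives way without resistance. A key standing on the plate inside has its flange 9 mm above this face; sunk in the slot, its flange lies on it (tip 4 mm above the lock's origin).
- lock_plate (a point): centre of the hidden hard steel plate in the keyhole, 17 mm below the mouth. A straight slot 8.8 mm wide crosses it, at an unseen direction that differs each time: 23 to 112 degrees counter-clockwise (from above) from the ribs. Within about 5 degrees of it the bit sinks in 9 mm. The sunk key turns the plate (friction 0.08 N m), clockwise to a stop about 5 degrees past the ribs.
- lock_rib (a point): one of two raised ribs, 8 x 3 x 2 mm, on the lock's top face, 27 mm to either side of the keyhole's centre along the lock's x axis: they mark the locked direction, with which the wide side of the key's grip must line up.
- case: the closed grey plastic transit case, fixed, 300 mm (x) by 400 mm (y), 120 mm high, carrying the lock and a bone on its flat lid. Origin at the centre of its underside, z up.
- round_key: a distractor: a second steel key of the same size standing in its own wooden pot, but with a round disc grip (diameter 40 mm, 10 mm thick, centre 62 mm above its origin). Origin at its tip, z up.
- bone: an old long bone, about 135 x 42 x 26 mm, lying on the case lid on its +x half. Origin on its underside, its long axis is y.
- jug: a terracotta mug-shaped jug, rim radius 45 mm, 100 mm tall, standing on the bench. Origin at the centre of its underside.
- solvent: a white plastic bottle, radius 26 mm, 110 mm tall, standing on the bench. Origin at the centre of its underside.
- jar: a glass jar with a steel cap, radius 32 mm, 75 mm tall, standing on the bench. Origin at the centre of its underside.
- brush: a cleaning brush, 170 mm long, lying on the bench along its x axis. Origin on its underside.
Mind the look-alikes: they are no part of the job. What is shaped like the key but orange or red is not meant.

How it is judged:
By the outcome, as a careful person would: the job done as asked, in the order asked, and still so for the second after the job is handed in, with the robot touching nothing.
It also fails if it takes over 64 s, if anything falls off the work surface, if the arm or the gripper's body presses on something with over 40 N, if the wrist force passes 120 N, or if a joint passes its speed limit or range.

### The arm

A 6-joint arm with a two-finger parallel gripper is mounted at the origin on the work surface. World frame = base frame: x ahead of the robot, y to its left, z up, the work surface at z = 0. Lengths are in mm, angles in rad, forces in N, time in s.
With the tool pointing down it reaches from about 400 to 825 mm from the base axis. Payload 7 kg.
Tool frame: the origin (TCP) lies at the very end of the fingers, on their centre line; the grasp point (between the pads) lies 19 mm behind it; z points along the fingers, y is the line along which they close (so a half turn about z gives the same grasp; the last joint's range is limited). The gripper opens to 88 mm and grips with 3 to 60 N. Pads are 19 mm wide; open, the fingers measure 130 mm over their backs; the gripper's body (78 mm by 193 mm) begins 47 mm behind the grasp point.
Start: joints at [-0.967, 0.359, 0.012, 0, -1.224, -0.288], TCP at [209.613, -641.606, 226.561] pointing down, gripper open.
Joint ranges: [-3.07, 3.07], [-1.43, 2.12], [-1.02, 1.25], [-3.03, 1.67], [-3.05, -0], [-3.03, 3.03]. Speed limits (rad/s): [2.39, 2.39, 3.01, 3.14, 3.14, 3.14].

### API

Orientations are given as a unit quaternion [x, y, z, w].
In Python, from plant import bot gives the robot as it stands. Calls block until the motion is done:
- bot.move_ptp(position, orientation): joint-space move of the TCP to a pose.
- bot.line_to(position, velocity=150, ori=None): straight line of the TCP; ori=None keeps the orientation; velocity is the mean speed in mm/s.
- bot.move_joints(angles): joint-space move.
- bot.move_gripper(opening, force=None): finger opening in mm; force is the grip in N (None keeps the last); returns when the fingers have stopped.
- bot.pause(seconds).
- bot.solve_ik(position, orientation): joint angles nearest the present ones, or None.
- bot.read_state(): the state.
- bot.camera(name): name is "scene" or "side" or "wrist"; returns the picture (400x640x3 uint8, red, green, blue); there is no depth.
- bot.get_calibration(name): a dict with "fx", "fy", "cx", "cy" (pixels), "view" (4x4, takes a point from world to camera coordinates); the wrist camera has in their place "T_tool_cam" (4x4, takes a point from camera to tool coordinates, whose origin is the TCP and whose axes are the flange's). Camera axes: x right, y up, looking along -z (the intrinsics and any distortion apply to the point x, -y, -z); pixel columns grow to the right and rows downward; lengths in mm; the calibration is good to about 2 mm. A picture is of the moment at which its call begins: read the wrist's pose just before it. get_calibration takes no time and is no camera call.
A pose or a line that the arm cannot do raises bot.Unreachable and nothing moves.
- bot.close_job(): hands the job in; it is judged then, once.
The state is a dict: "t": time; "joint_pos": joint angles; "qvel": joint speeds; "tau": joint torques, N m; "tcp_pos": TCP position; "eef_rot": TCP orientation; "contact_force": force on the tool from outside, world axes, zero at the start; "moment": the same for the moment, N m; "width": finger opening in mm; "finger_force": force on a finger pad.
Only numpy, scipy, OpenCV 4.12 (cv2) and the standard library are available. Lean on these libraries where they do the work, as an engineer would, in place of code of your own. Each camera call takes 0.05 s, during which the arm holds its last target. There are 200 camera calls.

## Working session

There is one attempt and no reset: what is moved stays moved. The work goes in short steps, each a Python script; the robot and the scene stay as the last script left them, time stands still between calls to the robot, and variables do not carry over. Pictures are saved under pics/ and viewed, at most 10 in all, crops included, and the job is handed in when it is done.

```bash
mkdir -p pics; ls
python3 - <<'E'
from plant import bot
import cv2,numpy as np
for n in("scene","side"):
    cv2.imwrite(f"pics/{n}0.png",bot.camera(n)[:,:,::-1])
    print(n,bot.get_calibration(n))
print(bot.get_calibration("wrist")); s=bot.read_state(); print(s["t"],s["tcp_pos"],s["eef_rot"],s["contact_force"])
E
```

```text
pics
scene {'fx': 422.9428780015456, 'fy': 422.9428780015456, 'cx': 308.2535804240497, 'cy': 197.8256811192496, 'view': array([[ 6.13402927e-01,  7.89764714e-01,  2.92313676e-03,
        -3.05452487e+02],
       [-5.43237389e-01,  4.19235071e-01,  7.27416726e-01,
         2.76030997e+02],
       [ 5.73262582e-01, -4.47787507e-01,  6.86189741e-01,
        -1.43705641e+03],
       [ 0.00000000e+00,  0.00000000e+00,  0.00000000e+00,
         1.00000000e+00]])}
side {'fx': 398.1566533214739, 'fy': 398.1566533214739, 'cx': 320.4359738041085, 'cy': 195.24196464845716, 'view': array([[-7.47921869e-01, -6.63299895e-01,  2.54190386e-02,
         3.76578822e+02],
       [ 3.39618781e-01, -3.49482623e-01,  8.73224473e-01,
        -3.37616228e+02],
       [-5.70326188e-01,  6.61736463e-01,  4.86654798e-01,
        -7.86701060e+02],
       [ 0.00000000e+00,  0.00000000e+00,  0.00000000e+00,
         1.00000000e+00]])}
{'fx': 347.4882477911174, 'fy': 347.4882477911174, 'cx': 323.6252797677618, 'cy': 195.75941021161188, 'T_tool_cam': array([[-7.73202886e-05,  9.57799452e-01,  2.87437303e-01,
         7.78840983e+01],
       [ 9.99999985e-01,  2.94074283e-05,  1.71007271e-04,
         1.90775533e+00],
       [ 1.55337879e-04,  2.87437312e-01, -9.57799440e-01,
        -1.57936988e+02],
       [ 0.00000000e+00,  0.00000000e+00,  0.00000000e+00,
         1.00000000e+00]])}
0.1 [ 209.48917565 -641.22975986  225.73172427] [-1.57213570e-01  9.87564353e-01  7.11773501e-04 -1.88079889e-04] [ 0.22216727 -0.46439557  0.73562751]
```

View pics/scene0.png

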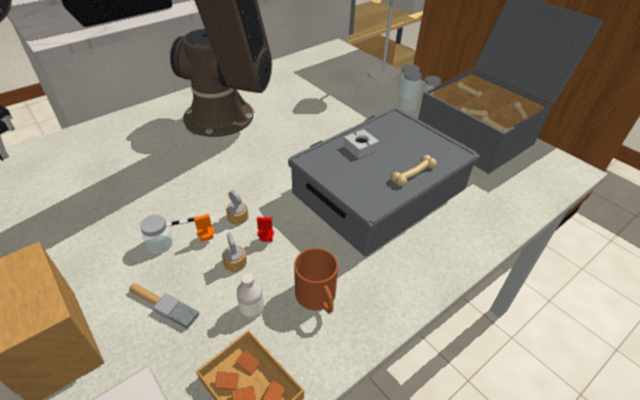

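View pics/side0.png

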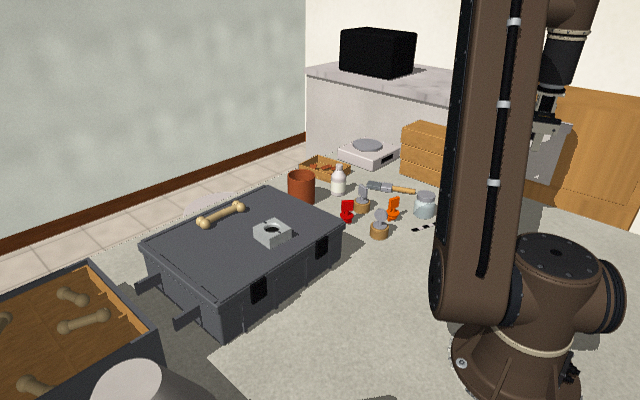

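In the scene picture, the things that could be the key are: steel key A (237,205), steel key B (233,250), orange (204,228) and red (265,230). I'll take a close crop to pick between A and B.

```bash
cat > h.py <<'E'
import numpy as np,cv2
from plant import bot
from scipy.spatial.transform import Rotation as R
def cam(n,st=None):
    c=bot.get_calibration(n)
    if n!="wrist": return c,np.linalg.inv(c["view"])
    T=np.eye(4);T[:3,:3]=R.from_quat(st["eef_rot"]).as_matrix();T[:3,3]=st["tcp_pos"]
    return c,T@c["T_tool_cam"]
def ray(n,u,v,z,st=None):
    c,M=cam(n,st); d=M[:3,:3]@np.array([(u-c["cx"])/c["fx"],-(v-c["cy"])/c["fy"],-1]); o=M[:3,3]
    return o+d*(z-o[2])/d[2]
def proj(n,p,st=None):
    c,M=cam(n,st); q=np.linalg.inv(M)@np.append(p,1)
    return np.array([c["cx"]+c["fx"]*q[0]/-q[2],c["cy"]-c["fy"]*q[1]/-q[2]])
def down(yaw): # tool z down, tool y (closing line) at world angle yaw
    y=np.array([np.cos(yaw),np.sin(yaw),0]);z=np.array([0,0,-1.])
    return R.from_matrix(np.c_[np.cross(y,z),y,z]).as_quat()
E
python3 - <<'E'
from h import *
a=cv2.imread("pics/scene0.png")[180:280,180:300]; b=cv2.imread("pics/side0.png")[165:245,330:450]
cv2.imwrite("pics/crop1.png",np.vstack([cv2.resize(a,None,fx=4,fy=4,interpolation=2)[:300+60],cv2.resize(b,(480,240),interpolation=2)]))
for n,u,v,z in[("scene",237,212,42),("scene",234,260,42),("side",379,232,42),("side",362,205,42),("scene",361,140,150),("side",271,230,150)]: print(n,u,v,ray(n,u,v,z).round())
E
```

```text
scene 237 212 [ 472. -203.   42.]
scene 234 260 [ 597. -286.   42.]
side 379 232 [ 424. -155.   42.]
side 362 205 [ 547. -243.   42.]
scene 361 140 [542. 137. 150.]
side 271 230 [528. 150. 150.]
```

View pics/crop1.png

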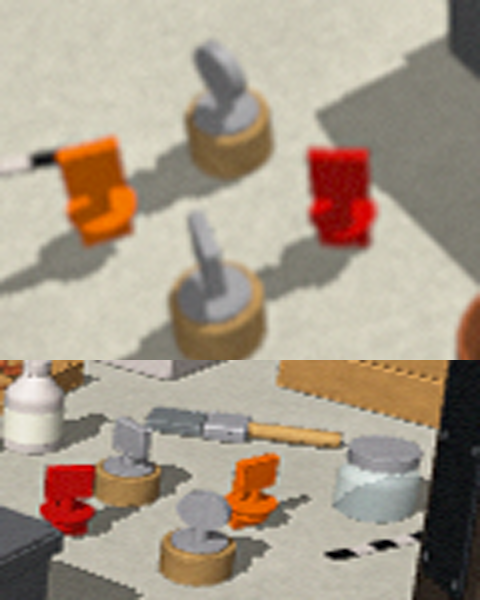

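The key I want is B: it has the rectangular grip, at scene (233,252) and side (362,200). Key A has the round disc. Next I'll look at the lock and then the key with the wrist camera.

Run:
```python
from h import *
import json
k1=ray("scene",233,252.5,38);k2=ray("side",362,199.5,38);print(k1,k2)
for name,p,z in[("lock",np.array([535,143]),260),("key",(k1+k2)[:2]/2,180)]:
    for yaw in(np.arctan2(p[1],p[0])+np.pi/2,):
        pose=[p[0],p[1],z]; 
        js=bot.solve_ik(pose,down(yaw)); print(js)
        bot.move_ptp(pose,down(yaw)); bot.pause(.2)
        s=bot.read_state(); im=bot.camera("wrist"); cv2.imwrite(f"pics/w_{name}.png",im[:,:,::-1])
        json.dump({k:np.array(s[k]).tolist() for k in("tcp_pos","eef_rot","t")},open(f"{name}.json","w")); print(s["t"],s["tcp_pos"],s["joint_pos"],s["contact_force"])
```

```text
[ 574.46714679 -275.46117953   38.        ] [ 571.69938647 -276.45146637   38.        ]
[ 0.61485716  0.13865992 -0.20587465  0.         -1.22626175 -1.92446949]
3.2833 [535.10090345 142.60300921 259.9368787 ] [ 6.14121112e-01  1.38786190e-01 -2.05869178e-01  4.66152578e-07
 -1.22630393e+00 -1.92436522e+00] [ 0.31250866 -0.07066238 -0.26126225]
[-0.14245215  0.32723171 -0.14392382  0.         -1.0996408  -1.87710626]
5.1083 [ 573.5910109  -274.9814893   180.38404924] [-1.40737347e-01  3.26629452e-01 -1.43882323e-01  9.64849544e-06
 -1.09964151e+00 -1.87710566e+00] [0.36824671 0.5767749  0.03842442]
```

View pics/w_lock.png

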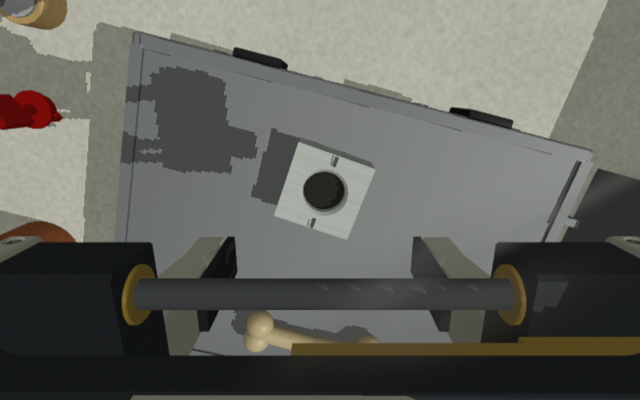

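View pics/w_key.png

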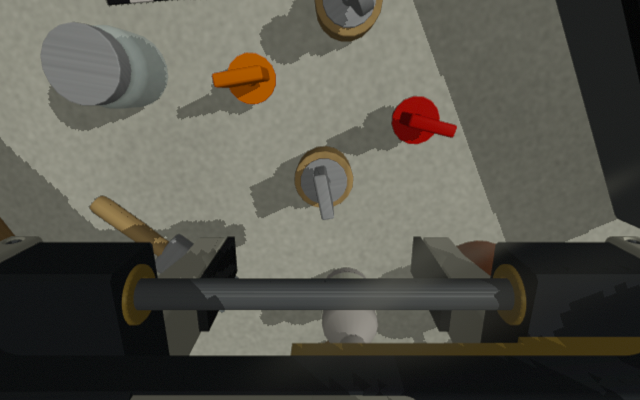

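The wrist views show the keyhole at about (324,191) with ribs at (334,160) and (311,223). They show the steel key's flange at about (323,178), with its grip top running from (320,168) to (327,215). I'll enlarge both for sub-pixel readings.

Run:
```python
import cv2,numpy as np
a=cv2.imread("pics/w_lock.png")[135:245,265:385];b=cv2.imread("pics/w_key.png")[140:230,285:365]
A=cv2.resize(a,(400,367),interpolation=cv2.INTER_CUBIC); A=cv2.resize(a,(480,440),interpolation=cv2.INTER_CUBIC)
B=cv2.resize(b,(320,360),interpolation=cv2.INTER_CUBIC)
c=np.zeros((440,800,3),np.uint8);c[:,:480]=A;c[:360,480:]=B
cv2.imwrite("pics/crop2.png",c)
```

```text
(no output)
```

View pics/crop2.png

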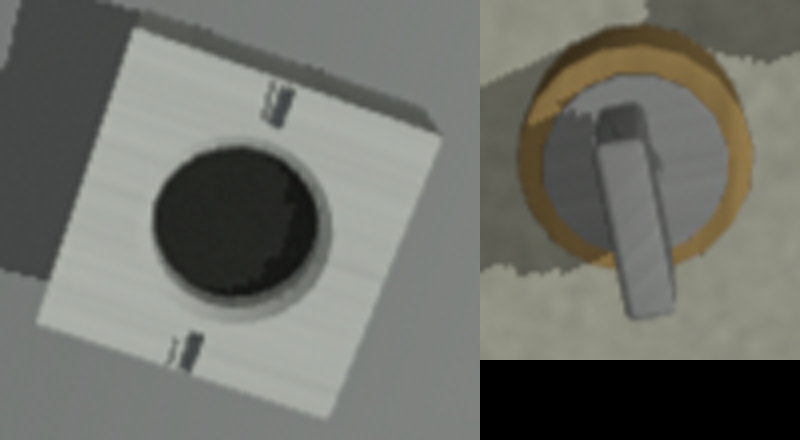

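Run:
```python
from h import *
import json
L=json.load(open("lock.json"));K=json.load(open("key.json"))
o=.375
g=lambda u,v,u0,v0:(u0+u/4-o,v0+v/4-o)
C=np.array([ray("wrist",*g(u,v,265,135),150,L) for u,v in[(134,28),(442,137),(328,418),(38,323)]])[:,:2]
print("corners",C.round(1),"side",[np.linalg.norm(C[i]-C[i-1]).round(1) for i in range(4)],"ctr",C.mean(0))
print("edge deg mod90",[np.degrees(np.arctan2(*(C[i]-C[i-1])[::-1])).round(1)%90 for i in range(4)])
print("mouth",ray("wrist",*g(242,230,265,135),150,L)); 
m=C.mean(0)
r=[ray("wrist",*g(u,v,265,135),152,L)[:2] for u,v in[(277,106),(186,351)]];print("ribs",r,np.degrees(np.arctan2(*(r[0]-r[1])[::-1])),np.linalg.norm(r[0]-r[1]))
Q=np.array([ray("wrist",*g(u-480,v,285,140),88,K) for u,v in[(598,140),(642,138),(675,312),(632,320)]])[:,:2]
print("grip",Q.round(1),Q.mean(0),[np.linalg.norm(Q[i]-Q[i-1]).round(1) for i in range(4)],[np.degrees(np.arctan2(*(Q[i]-Q[j])[::-1])).round(1) for i,j in((0,3),(1,2))])
print("flange",ray("wrist",*g(155,163,285,140),38,K),"w",np.linalg.norm(ray("wrist",*g(61,163,285,140),38,K)-ray("wrist",*g(249,163,285,140),38,K)))
```

```text
corners [[499.  114. ]
 [504.2 177.6]
 [567.6 172.5]
 [562.6 109.3]] side [np.float64(63.8), np.float64(63.8), np.float64(63.6), np.float64(63.4)] ctr [533.33244856 143.37409002]
edge deg mod90 [np.float64(85.80000000000001), np.float64(85.3), np.float64(85.4), np.float64(85.5)]
mouth [532.69074539 144.55132334 150.        ]
ribs [array([506.21164435, 144.47711653]), array([559.95163853, 139.99421301])] 175.2315188486374 53.9266483206988
grip [[ 552.8 -271.3]
 [ 556.  -263.9]
 [ 589.6 -272.9]
 [ 587.5 -281. ]] [ 571.4885869  -272.28043976] [np.float64(36.0), np.float64(8.1), np.float64(34.8), np.float64(8.4)] [np.float64(164.4), np.float64(164.9)]
flange [ 571.14586957 -272.58641331   38.        ] w 41.855797134216616
```

Everything fits the sizes given: lock sides 63.6, ribs 54 apart, flange 41.9, grip 36. Now I'll grasp and lift the key, then hover over the lock.

Run:
```python
from h import *
import json
kx,ky=571.3,-272.4; q=down(np.radians(74.6))
bot.move_gripper(36,25)
bot.move_ptp([kx,ky,115],q); bot.line_to([kx,ky,51],120)
bot.move_gripper(0,25); s=bot.read_state(); print("grip",s["t"],s["width"],s["finger_force"],s["tcp_pos"],s["contact_force"])
bot.line_to([kx,ky,70],60); bot.line_to([kx,ky,130],150); s=bot.read_state(); print(s["width"],s["contact_force"])
bot.move_ptp([500,-60,260],down(np.radians(130)))
bot.move_ptp([533.2,143.4,245],down(np.radians(190))); bot.pause(.3)
s=bot.read_state(); im=bot.camera("wrist"); cv2.imwrite("pics/hover.png",im[:,:,::-1]); sd=bot.camera("side"); cv2.imwrite("pics/hside.png",sd[:,:,::-1])
json.dump({k:np.array(s[k]).tolist() for k in("tcp_pos","eef_rot","t")},open("hover.json","w")); print(s["t"],s["tcp_pos"],s["joint_pos"][5],s["width"],s["contact_force"],s["moment"])
```

```text
grip 7.7583 10.064467229308747 24.98241886496544 [ 571.44391368 -272.71440541   51.42188203] [ 0.44534019 -1.61138665  3.10308394]
9.928962270083803 [-0.18880346 -0.17993787 -2.31431632]
10.9333 [533.32807874 142.53528432 245.17254733] -0.4432989792205114 9.645300591909683 [ 0.31898511  0.77100818 -0.69860753] [-0.04504294  0.11645947 -0.03239166]
```

View pics/hover.png

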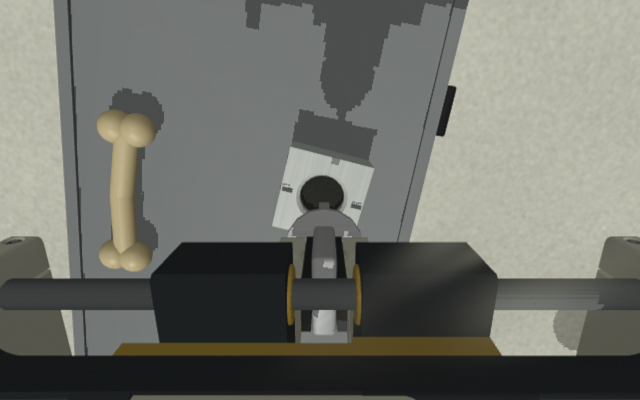

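The key is held. Its flange is at about (325,228), the keyhole at (322,194) and the ribs at (287,187) and (356,206). I'll enlarge this view to compare the flange with the mouth.

Run:
```python
from h import *
import json
a=cv2.imread("pics/hover.png")[140:245,265:385]
a=cv2.resize(a,(720,630),interpolation=cv2.INTER_CUBIC)[:600]
S=json.load(open("hover.json"))
p=np.array(S["tcp_pos"]);o=.42
def poly(c,r,z,col):
    P=[proj("wrist",[c[0]+r*np.cos(t),c[1]+r*np.sin(t),z],S) for t in np.linspace(0,6.28,60)]
    P=((np.array(P)-[265,140]+.42)*6).astype(int); cv2.polylines(a,[P],True,col,1)
# predicted: flange underside r21 & top at tcp+19-62+26 ; chamfered mouth r~17.25 at lock ctr
zf=p[2]+19-62+26
poly(p,21,zf,(0,0,255)); poly(p,21,zf+4,(0,160,255)); poly((533.2,143.4),17.25,150,(0,255,0))
cv2.imwrite("pics/crop3.png",a)
```

```text
(no output)
```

View pics/crop3.png

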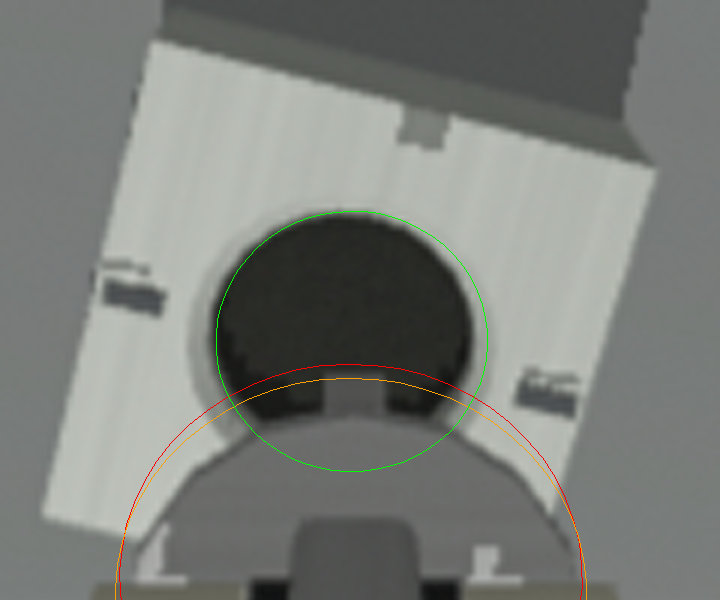

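```bash
python3 - <<'E'
from h import *
import json
from scipy.optimize import least_squares
S=json.load(open("hover.json"));M=R.from_quat(S["eef_rot"]).as_matrix();p=np.array(S["tcp_pos"])
pts=[(21,26),(16,0),(18,44)];obs=[140+415/6-.42,140+378/6-.42,140+518/6-.42]
def v(par):
    dx,dz,th=par;out=[]
    for x,h in pts:
        a=x;b=h-62
        X=a*np.cos(th)-b*np.sin(th)+dx; Z=a*np.sin(th)+b*np.cos(th)+dz  # Z up
        out.append(proj("wrist",p+M@np.array([X,0,-19-Z]),S)[1])
    return np.array(out)
print("obs",np.round(obs,1),"nominal",v((0,0,0)))
for f in("dx,th","dx","dx,dz"):
    g={"dx,th":lambda q:(q[0],0,q[1]),"dx":lambda q:(q[0],0,0*q[1]),"dx,dz":lambda q:(q[0],q[1],0)}[f]
    r=least_squares(lambda q:v(g(q))-obs,[0,0],x_scale=[1,.05] if "th" in f else [1,1]); print(f,r.x,r.fun)
E
python3 - <<'E'
import cv2
a=cv2.imread("pics/hside.png")[130:270,210:350]
cv2.imwrite("pics/crop4.png",cv2.resize(a,(600,600),interpolation=cv2.INTER_CUBIC))
E
```

```text
obs [208.7 202.6 225.9] nominal [200.28002316 195.26458803 217.46906631]
dx,th [-4.37016135 -0.0061749 ] [-0.3001981   0.13380459  0.16888545]
dx [-4.55027008  0.        ] [-0.29786143 -0.13523621  0.38591692]
dx,dz [-6.22066982 -4.66225177] [-0.15260881  0.12979928  0.03530344]
```

View pics/crop4.png

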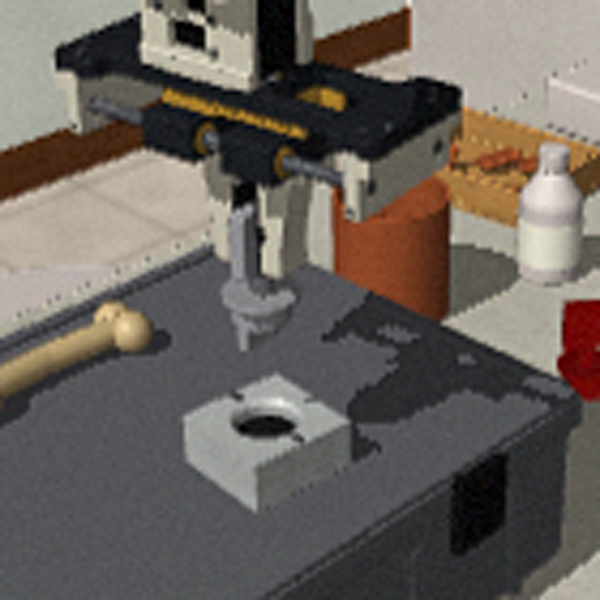

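Run:
```python
from h import *
import json
S=json.load(open("hover.json"));M=R.from_quat(S["eef_rot"]).as_matrix();p=np.array(S["tcp_pos"])
print("side obs flange centre (270.3,198.9), bit low corner (266.8,211.3)")
for dx,dz in((0,0),(-4.5,0),(-6.2,-4.7)):
    f=lambda x,y,h:proj("side",p+M@np.array([x+dx,y,-19-(h-62+dz)]),None).round(1)
    print(dx,dz,f(0,0,30),f(16,0,0),f(-16,0,0), "grip top",f(0,0,80))
print("side lock",proj("side",[533.2,143.4,150]),"obs",210+266/4.286-.4,130+424/4.286-.4)
g=lambda u,v:(265+u/6-.42,140+v/6-.42)
C=np.array([ray("wrist",*g(*c),150,S)[:2] for c in((152,40),(656,168),(44,518))]);print(C,np.linalg.norm(C[0]-C[1]),np.linalg.norm(C[0]-C[2]),"ctr",(C[1]+C[2])/2)
print("key apparent", (p+M@[-4.5,0,0])[:2],p,"toolx",M[:,0])
```

```text
side obs flange centre (270.3,198.9), bit low corner (266.8,211.3)
0 0 [270.4 196.8] [275.2 205.4] [266.5 211.5] grip top [269.6 176.7]
-4.5 0 [269.2 197.7] [274.  206.3] [265.2 212.4] grip top [268.3 177.4]
-6.2 -4.7 [268.8 199.8] [273.6 208.4] [264.8 214.5] grip top [267.9 179.7]
side lock [271.46278561 227.88442337] obs 271.6625291647224 228.52673821745216
[[563.74804112 109.54808389]
 [500.02410481 114.53374902]
 [568.60794646 173.62176186]] 63.918674234087185 64.25772240206878 ctr [534.31602563 144.07775544]
key apparent [532.55481095 146.96834834] [533.32807874 142.53528432 245.17254733] toolx [ 1.71837286e-01 -9.85125339e-01 -1.17644674e-04]
```

Flange, bit and grip all show no tilt. There is an apparent offset of about -2.5 to -4.5 mm along tool x, compared with ±2 mm calibration. I'll aim in between, go down in guarded steps, and let the side forces centre the key in the chamfer.

```bash
cat >> h.py <<'E'
def F(n=4):
    f=[]
    for _ in range(n): f.append(np.array(bot.read_state()["contact_force"])); bot.pause(.01)
    return np.mean(f,0)
def go(p,yaw,v=60): bot.line_to(list(p),v,ori=down(yaw))
E
python3 - <<'E'
from h import *
import json
S=json.load(open("hover.json"));L=json.load(open("lock.json"))
R2=R.from_quat(S["eef_rot"]).as_matrix()[:2,:2];R1=R.from_quat(L["eef_rot"]).as_matrix()[:2,:2]
m1=np.array([533.3,143.4]);m2=np.array([534.3,144.1]);e=np.linalg.solve(R2-R1,m2-m1);lock=m1-R1@e;print("e",e,"lock",lock)
bot.move_gripper(0,40)
yaw=np.radians(190);dx=-3.0
want=lock-R2@[dx,0]; go([*want,200],yaw,80); bot.pause(.2)
a=np.array(bot.read_state()["tcp_pos"]);cmd=np.array([*want,200.])+(np.array([*want,200.])-a)
go(cmd,yaw); bot.pause(.15);f0=F(8);s=bot.read_state();print("t",s["t"],s["tcp_pos"]-np.array([*want,200]),"f0",f0)
for i in range(28):
    cmd[2]-=1; go(cmd,yaw,40); d=F(3)-f0; s=bot.read_state()
    print(round(s["tcp_pos"][2],1),"tool fx,fy",(R2.T@d[:2]).round(1),"fz",d[2].round(1))
    if d[2]>4 or np.hypot(*d[:2])>5: break
print(s["t"],s["tcp_pos"]); json.dump(dict(cmd=cmd.tolist(),f0=f0.tolist(),yaw=190),open("st.json","w"))
E
```

```text
e [ 0.3446555 -0.8353863] lock [533.41781514 144.29597838]
t 12.6333 [-0.2675238  -0.18133858 -0.54136534] f0 [ 0.23974675 -0.14481199 -1.30545712]
198.3 tool fx,fy [-0.6  0.5] fz 0.1
197.4 tool fx,fy [-0.1  0.4] fz 0.3
196.4 tool fx,fy [0.  0.9] fz 0.2
195.3 tool fx,fy [-0.   0.4] fz -0.1
194.3 tool fx,fy [-0.4  0.2] fz -0.4
193.3 tool fx,fy [-0.8  0.6] fz 0.1
192.4 tool fx,fy [-0.6 -0.2] fz -0.0
191.4 tool fx,fy [ 0.2 -0.3] fz 0.3
190.4 tool fx,fy [0.3 0.1] fz 0.1
189.4 tool fx,fy [ 0.6 -0.3] fz -0.1
188.4 tool fx,fy [ 0.4 -0.3] fz 0.0
187.4 tool fx,fy [ 0.5 -0.2] fz -0.3
186.4 tool fx,fy [ 1.5 -0.6] fz -0.4
185.4 tool fx,fy [ 1.5 -0.6] fz 0.3
184.4 tool fx,fy [ 1.4 -0.8] fz 0.2
183.4 tool fx,fy [ 1.9 -0.9] fz 0.2
182.3 tool fx,fy [ 1.9 -0.4] fz -0.3
181.3 tool fx,fy [ 2.3 -0.5] fz -0.1
180.3 tool fx,fy [ 2.3 -1.1] fz -0.2
179.4 tool fx,fy [ 2.4 -1.1] fz 1.1
178.5 tool fx,fy [ 2.5 -2. ] fz 0.8
177.5 tool fx,fy [ 3.  -3.3] fz 0.8
176.5 tool fx,fy [ 3.4 -3.9] fz 1.6
18.9583 [534.00127754 141.23952879 176.51276431]
```

The key is in the keyhole with its tip near the plate. Next is a light press and a turning search, with the hand yielding to side forces.

```bash
cat > srch.py <<'E'
from h import *
import json
st=json.load(open("st.json"));cmd=np.array(st["cmd"]);f0=np.array(st["f0"]);yd=st["yaw"];dx=st.get("dx",-3.0)
RM=lambda y:R.from_quat(down(np.radians(y))).as_matrix()[:2,:2]
def meas(): return F(3)-f0,bot.read_state()
def move(dyaw,dz,d):
    global cmd,yd
    lat=np.clip(d[:2]*.12,-.5,.5)
    cmd=cmd+np.array([*(RM(yd)-RM(yd+dyaw))@[dx,0],0])+np.array([*lat,dz]); yd+=dyaw
    go(cmd,np.radians(yd),60)
def save(): json.dump(dict(cmd=cmd.tolist(),f0=f0.tolist(),yaw=yd,dx=dx),open("st.json","w"))
def show(tag,d,s): print(tag,round(s["t"],1),round(yd,1),"z",round(s["tcp_pos"][2],2),"f",d.round(1),"mz",round(s["moment"][2],2))
E
python3 - <<'E'
import srch;from srch import *
d,s=meas()
# settle contact
for i in range(10):
    srch.move(0,np.clip((d[2]-5)*.1,-.4,.4),d); d,s=meas()
    if d[2]>3.5: break
show("contact",d,s); z0=s["tcp_pos"][2]
seq=[3,3,3]+[-4]*25; sunk=False
for dy in seq:
    srch.move(dy,np.clip((d[2]-5)*.06,-.4,.8),d); d,s=meas(); show("",d,s) if 1 else 0
    if np.linalg.norm(d)>18: print("high"); break
    if d[2]<1.5 or s["tcp_pos"][2]<z0-1.2:
        for i in range(5):
            srch.move(0,-.5,d); d,s=meas(); 
            if d[2]>3: break
        show("drop?",d,s)
        if s["tcp_pos"][2]<z0-1.8: sunk=True; break
    if s["t"]>36: break
print(sunk); save()
E
```

```text
contact 19.5 190 z 175.97 f [0.4 0.9 4.8] mz -0.01
 19.8 193 z 175.47 f [1.5 0.7 1. ] mz 0.05
drop? 21.2 193 z 173.32 f [-0.5  0.1 -0.2] mz 0.02
True
```

It is dropping in at yaw about 193°. I'll carry on down until the flange touches.

Run:
```python
import srch;from srch import *
d,s=meas();k=0
for i in range(22):
    far=s["tcp_pos"][2]>169 and d[2]<2
    dy=0
    if d[2]>3 and s["tcp_pos"][2]>168.3: dy=[2,-4,4,-2][k%4]; k+=1
    srch.move(dy,-.9 if far else (-.4 if d[2]<4 else .2),d); d,s=meas(); show("",d,s)
    if np.linalg.norm(d)>18: break
    if d[2]>4 and s["tcp_pos"][2]<168.3: break
save()
```

```text
21.5 193 z 172.4 f [ 0.1  0.3 -0.1] mz -0.02
 21.8 193 z 171.51 f [-0.2  0.4 -0.5] mz -0.02
 22.0 193 z 170.61 f [-0.1 -0.2 -0.6] mz -0.02
 22.3 193 z 169.74 f [-0.2 -0.1 -0.4] mz 0.01
 22.6 193 z 168.84 f [-0.1  0.4 -0.5] mz 0.06
 22.9 193 z 168.45 f [0.4 0.1 0.1] mz 0.02
 23.1 193 z 168.04 f [-0.3  0.3 -1.2] mz 0.01
 23.4 193 z 167.67 f [-0.2  0.4  0.2] mz -0.03
 23.7 193 z 167.47 f [-0.7  0.3  2.3] mz 0.03
 24.0 193 z 167.41 f [-2.3 -0.3  6.8] mz 0.06
```

Sunk, with the flange down at z 167.4, which matches the expected 167. Now turning clockwise to the ribs (yaw 193° → 85.4°).

Run:
```python
import srch;from srch import *
d,s=meas(); n=18; dy=(85.4-srch.yd)/n
for i in range(n):
    srch.move(dy,np.clip((d[2]-2.5)*.06,-.3,.5),d); d,s=meas()
    if i%3==2: show("",d,s)
    if np.linalg.norm(d)>18 or abs(s["moment"][2])>.6: show("STOP",d,s); break
srch.move(0,0,d); d,s=meas(); show("end",d,s)
M=R.from_quat(s["eef_rot"]).as_matrix(); print("actual yaw",np.degrees(np.arctan2(M[1,1],M[0,1]))); save()
```

```text
24.8 175.1 z 167.46 f [3.9 0.3 3.6] mz 0.08
 25.7 157.1 z 167.41 f [2.7 0.2 4.9] mz -0.04
 26.5 139.2 z 167.45 f [ 1.6 -1.   2.2] mz 0.05
 27.4 121.3 z 167.44 f [ 0.5 -2.   0.6] mz -0.0
 28.2 103.3 z 167.43 f [ 0.2 -1.8  2.6] mz 0.02
 29.1 85.4 z 167.47 f [-0.4 -2.2  2.9] mz 0.01
end 29.4 85.4 z 167.46 f [-0.3 -0.6  2.8] mz 0.05
actual yaw 85.4926088473852
```

Run:
```python
import srch;from srch import *
bot.move_gripper(30); c=np.array(bot.read_state()["tcp_pos"]); bot.line_to([c[0],c[1],c[2]+10],50); bot.line_to([c[0],c[1],260],150); bot.pause(.2)
s=bot.read_state(); im=bot.camera("wrist"); print(s["t"],s["contact_force"])
json.dump({k:np.array(s[k]).tolist() for k in("tcp_pos","eef_rot","t")},open("fin.json","w"))
a=im[120:245,255:395,::-1]; cv2.imwrite("pics/fin.png",cv2.resize(a,(672,600),interpolation=cv2.INTER_CUBIC))
```

```text
31.2083 [-0.21121862  0.13367311  0.33420225]
```

View pics/fin.png

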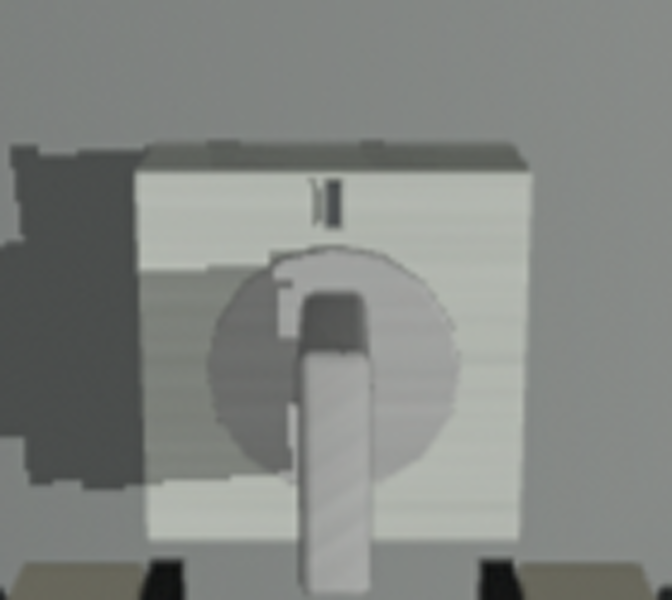

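The picture shows the flange flat on the lock at (333,365) and the grip at (335,470), parallel to the housing sides and in line with the rib at (327,203). The fingers are clear of the key, so I'm handing in.

```bash
python3 -c "
from plant import bot
print(bot.close_job())"
```

```text
the job is handed in; nothing more can be done
None
```

The job is handed in: the rectangular-grip key is sunk in the lock with its flange down, turned clockwise until its grip lined up with the ribs, and released at about 31 s, with force readings under about 8 N during the pressing and turning.

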